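# Drive the clamping wedge tight with the hammer

### The job

Clamp the pine block in the wedge jig: lift the hammer out of its tool rest by its head, lay it flat on the bench, let go and take it again by the handle. Then tap the dark wedge's thick end with the hammer, two blows or more with the head drawn back a couple of centimetres between them, until it stops advancing and holds the block firmly against the back stop; do not touch the wedge with the gripper. Finally lay the hammer flat on the bench, clear of the jig, and leave the other things where they are.

Things in the scene. Friction and masses are not known exactly. Their poses are not given: they have to be found in the camera images.
- hammer: steel hammer with straight wooden handle, 145 x 300 x 24 mm, 0.6 kg (varies), balanced near y = -93 mm, lying flat. Origin: centre of underside, z up. Handle along y, 26 mm wide, 21 mm high, centre line x = -17 mm, from y = -124 mm (at the head) to +150 mm. Head along x, centre line y = -137 mm, 12 mm above the underside: middle block x = -48 to +14 mm, 26 mm thick in y, 24 mm high
- hammer_face (a point): centre of the hammer's round striking face, 24 mm across, at x = -72, y = -137, z = 12 mm of the hammer; it strikes towards the hammer's -x
- hammer_peen (a point): on the tapering peen behind the head's block (hammer x = +13 to +72 mm, 22 mm thick in y narrowing to 12, 7 to 17 mm above the underside); this point at x = +27, y = -136, z = 12 mm. While the handle is in the rest, grip here, across the thickness (closing along the hammer's y), and lift
- hammer_neck (a point): on the handle's centre line close behind the head, at x = -17, y = -92, z = 12.5 mm of the hammer. For tapping hold the handle here, firmly, closing across it (along the hammer's x); farther from the head it twists in the grip
- tool_rest: fixed wooden channel holding the hammer's handle, same origin and axes as the hammer there but on the bench. Floor 10 mm high (hammer underside at z = 8 mm), walls 8 mm thick, 36 mm high, slot 36 mm wide, outside x = -43 to +9 mm, y = -114 to +164 mm. Open at top and head end: the head stands outside; the handle cannot be gripped in it. Lift the hammer 40 mm to clear it
- jig: fixed plywood board, x = -102 to +98, y = -115 to +70 mm, 10 mm thick, origin on the bench; at yaw 0 x points away from the robot, y left. On it a slanted wooden fence on the robot's side (32 x 118 mm, up to y = +44 mm, top at z = 39 mm) and a small end stop. The wedge is driven along the jig's -y between fence and pine block
- back_stop: fixed wooden bar 24 x 170 x 30 mm on the board behind the pine block; origin: middle of the lower front edge of the face (towards the jig's -x) that the block is pressed against. It is set differently each time by up to 3 mm, so how deep the wedge goes before it is tight is not known beforehand
- workpiece: loose pine block 60 x 140 x 35 mm, 0.25 kg, on the jig board (z = 10 mm) between wedge and back stop, with 0.5 to 1.5 mm of play at the stop. Origin: centre of its underside; long axis y, along the jig's y
- wedge: loose dark wedge, 130 mm long, 28 mm high, on the board (z = 10 mm); 14 mm thick at the thin end (-y), 30 mm at the thick end (+y); thin end already loosely between fence and block. Origin: underside, mid-length. Starts 17 to 60 mm short of tight, slides easily at first, then resistance rises. Tight when a firm tap of over 20 N moves it under 1.5 mm; then it stays jammed
- wedge_butt (a point): centre of the wedge's thick end face (30 x 28 mm), 24 mm above the bench: strike here, along -y of the wedge
- tape_measure: bystander: yellow tape measure, 34 x 76 x 60 mm, origin at the centre of its underside, on the bench
- sanding_block: bystander: red and black sanding block, 62 x 115 x 37 mm, origin at the centre of its underside, on the bench
- spring_clamp: bystander: black spring clamp, 65 x 142 x 20 mm, lying, origin at the centre of its underside, on the bench
- offcut: bystander: dark walnut offcut, 40 x 110 x 30 mm, origin at the centre of its underside, on the bench

How it is judged:
On the way, in this order (a step that is already met when the one before it is completed fails the run):
1. the hammer lies flat on the bench, out of the rest, and is let go of (height (world z) of hammer below 0.006 m and angle between hammer's own z axis and vertical below 0.15 rad and linear speed of hammer below 0.02 m/s and contact force between the fingers and hammer below 0.1 N and distance of hammer from where it was at the start of the episode above 0.05 m), for 0.1 s.
2. a first blow on the wedge with the hammer held by the handle (y of the grasp point in the frame of hammer above -0.118 m and x of the grasp point in the frame of hammer between -0.05 and 0.015 m and contact force between the fingers and hammer above 2 N and contact force between hammer and wedge above 0.2 N).
3. the hammer is drawn clear of the wedge (contact force between hammer and wedge below 0.05 N and distance between hammer_face and wedge_butt above 0.01 m), for 0.1 s.
4. another blow with the hammer held by the handle (all of step 2).
At the end, for the whole second after the job is handed in: the jammed wedge presses the block, and the block the back stop, with more than 18 N; both flat on the board, block square to the jig within 0.05 rad; the hammer lies flat, still and let go of on the bench (underside within 6 mm), touching neither wedge nor jig (height (world z) of hammer below 0.006 m and angle between hammer's own z axis and vertical below 0.15 rad and linear speed of hammer below 0.02 m/s and contact force between the fingers and hammer below 0.1 N and contact force between wedge and workpiece above 18 N and contact force between workpiece and back_stop above 18 N and contact force between hammer and wedge below 0.05 N and contact force between hammer and jig below 0.05 N and angle between the y axis of workpiece and the y axis of jig, either way round below 0.05 rad and height (world z) of each of workpiece, wedge below 0.015 m).
It fails at once if the gripper touches the wedge (contact force between any of the fingers, the arm and wedge above 1 N).
It fails at once if a bystander is moved more than 30 mm (distance of any of tape_measure, sanding_block, spring_clamp, offcut from where it was at the start of the episode above 0.03 m).
It also fails if it takes over 51 s, if anything falls off the work surface, if the arm or the gripper's body presses on something with over 40 N, if the wrist force passes 120 N, or if a joint passes its speed limit or range.

### The arm

A 7-joint arm with a two-finger parallel gripper is mounted at the origin on a cart in front of the work surface, level with it; the furniture and walls round the work are solid. World frame = base frame: x ahead of the robot, y to its left, z up, the work surface at z = 0. Lengths are in m, angles in rad, forces in N, time in s.
With the tool pointing down it reaches from about 0.425 to 0.925 m from the base axis. Payload 6.8 kg.
Tool frame: the origin (TCP) lies between the finger pads; the fingertips stand 11 mm ahead of it and the grasp point (between the pads) lies 8 mm behind it; z points along the fingers, y is the line along which they close (so a half turn about z gives the same grasp; the last joint's range is limited). The gripper opens to 85 mm and grips with 20 to 120 N. Pads are 22 mm wide; open, the fingers measure 114 mm over their backs; the gripper's body (76 mm by 85 mm) begins 54 mm behind the grasp point. The pads swing forward as they close: fully open they stand 13 mm farther back than shut.
Start: joints at [1.193, 0.477, 0.022, 1.555, -0.011, 1.109, -0.083], TCP at [0.18, -0.651, 0.242] pointing down, gripper open.
Joint ranges: [-2.96, 2.96], [-0.34, 2.1], [-1.41, 1.46], [0.24, 2.44], [-1.37, 4.51], [0.17, 1.92], [-2.96, 2.96]. Speed limits (rad/s): [2.39, 2.39, 3.14, 3.14, 3.14, 3.14, 3.14].

### API

Orientations are given as a rotation vector (axis times angle).
In Python, from bench import r gives the robot as it stands.
- The arm moves only by the tool send_rows, never from a script. Its argument "deltas" is a list of rows, each an object of numbers: "dx", "dy", "dz": the shift along the world's x, y, z in mm; "rx", "ry", "rz": the turn, a rotation vector about the world's x, y, z in degrees. A call has 1 to 5 rows; each row is the pose to reach, as a shift and turn from the pose commanded when the call began; what a row does not reach only later rows make up. A row lasts 1/12 s, in which the tool goes at most 41.7 mm and 7.16 degrees, less where a joint would pass 70% of its speed; a pose out of reach is approached as far as the arm can. A call with a gripper value outside its range is refused whole. "jaw" is the finger opening in mm, from 0 to 85.4, set as the call begins (left out, the last holds). The fingers move at their own pace and stop on an object; "newtons" is the grip in N (left out, the last holds). Time passes only in rows, so rows that repeat a pose let the fingers close. It gives the time, the measured TCP pose, the force, the opening and the grip force at its end, in the units of the state.
- r.get_obs(): the state, without advancing time (a new reading comes with each control period).
- r.grab_frame(name): name is "side" or "top" or "wrist"; returns a dict with "frame" (420x560x3 uint8, blue, green, red), "z_map" (420x560 float32, m along the optical axis (not along the pixel's ray), 0 where there is no reading), "vertical_fov" (degrees; the focal length in pixels is half the picture's height over the tangent of half this angle, whatever the lens; pixels are square), "cx", "cy" (the principal point, pixels), "xyz" and "orientation" of the camera in the world. Camera axes: x right, y down, z forward; pixel columns grow to the right and rows downward; lengths in m; the calibration is good to about 2 mm. A picture is of the moment at which its call begins.
- r.hand_in(): hands the job in; it is judged then, once.
The state is a dict: "clock": time; "joints": joint angles; "qvel": joint speeds; "tau": joint torques, N m; "tcp_pos": TCP position; "orientation": TCP orientation; "contact_force": force on the tool from outside, world axes, zero at the start; "moment": the same for the moment, N m; "grip_width": finger opening in m; "gripper_force": force on a finger pad.
Only numpy, scipy, OpenCV 4.12 (cv2) and the standard library are available. Lean on these libraries where they do the work, as an engineer would, in place of code of your own. Each camera call takes 0.05 s, during which the arm holds its last target. There are 200 camera calls.

## Working session

There is one attempt and no reset: what is moved stays moved. The work goes in short steps, Python scripts to look and compute and a tool call to move; the robot and the scene stay as the last step left them, time stands still between calls to the robot, and variables do not carry over. Pictures are saved under pics/ and viewed, at most 10 in all, crops included, and the job is handed in when it is done.

Besides the shell and the picture viewer there is one more tool, called after "Request:" by a JSON object that holds its "fn" and its "kwargs". send_rows: Moves the arm, as the interface text tells. Its arguments: {"type":"object","properties":{"deltas":{"type":"array","items":{"type":"object","properties":{"dx":{"type":"number"},"dy":{"type":"number"},"dz":{"type":"number"},"rx":{"type":"number"},"ry":{"type":"number"},"rz":{"type":"number"}}}},"jaw":{"type":"number"},"newtons":{"type":"number"}},"required":["deltas"]}

```bash
mkdir -p pics
cat > h.py <<'E'
import numpy as np, cv2
from scipy.spatial.transform import Rotation as R
from bench import r
def grab(n,save=None):
    f=r.grab_frame(n)
    if save: cv2.imwrite('pics/'+save,f['frame'])
    return f
def cloud(f):
    z=f['z_map'];h,w=z.shape;fl=h/2/np.tan(np.radians(f['vertical_fov'])/2)
    v,u=np.mgrid[:h,:w]
    p=np.dstack([(u-f['cx'])/fl*z,(v-f['cy'])/fl*z,z])
    o=np.array(f['orientation']); M=R.from_rotvec(o) if o.size==3 else (R.from_matrix(o) if o.size==9 else R.from_quat(o))
    P=p@M.as_matrix().T+np.array(f['xyz']); P[z==0]=np.nan
    return P
E
python3 - <<'E'
from h import *
for n in('top','side'):
    f=grab(n,n+'0.png'); print(n,f['xyz'],f['orientation'],f['vertical_fov'],f['cx'],f['cy'])
    np.savez(n+'0.npz',P=cloud(f),im=f['frame'])
o=r.get_obs();print(o)
E
```

```text
top [ 0.44021938 -0.03605816  1.66760696] [-2.20273459  2.20903622 -0.05043318] 50.408148131496496 291.74850189239504 210.03002656589493
side [ 0.41946196 -1.13024018  0.7861989 ] [-2.14827752  0.09727419 -0.04724198] 53.99992157189468 276.6050034139333 208.55370238531282
{'clock': 0.1, 'joints': array([ 1.19289992,  0.47771624,  0.02232905,  1.55630779, -0.01152545,
        1.10932557, -0.08308002]), 'qvel': array([ 0.00217221, -0.0028384 ,  0.00176048, -0.00278506, -0.00017375,
       -0.00066691, -0.0005828 ]), 'tau': array([ 3.69605783e-03, -5.97764146e+01,  1.61269795e+00, -2.81956708e+01,
        1.27176617e-02,  4.99834932e-03,  3.99599841e-06]), 'tcp_pos': array([ 0.17978432, -0.6500956 ,  0.24144238]), 'orientation': array([-3.11145686e+00, -4.22359901e-01,  4.82119980e-04]), 'contact_force': array([-0.25184988, -0.23919903, -0.2657536 ]), 'moment': array([ 0.00985836, -0.01346789,  0.00226353]), 'gripper_force': 0.0, 'grip_width': 0.08511447855405087}
```

View pics/top0.png

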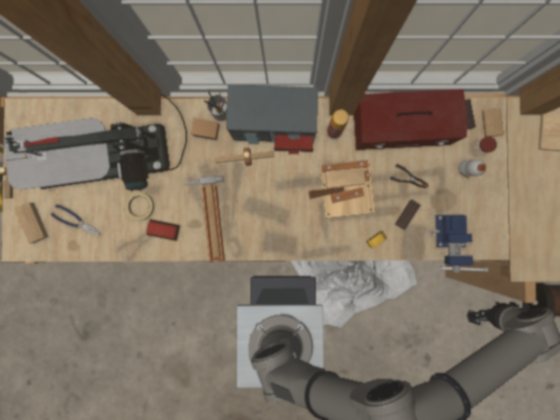

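View pics/side0.png

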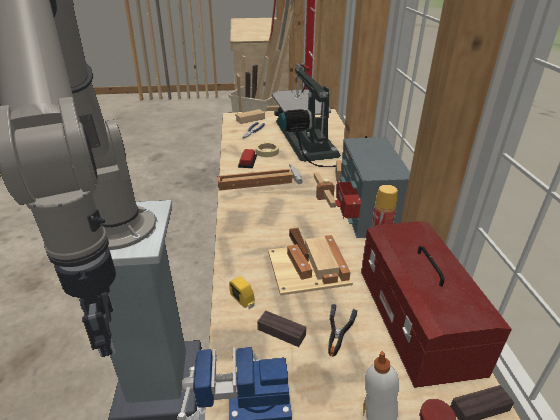

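The top view shows the rest at about (213,222), with the hammer head at its far end (205,181). The jig is near (347,190), with the dark wedge at (325,192) pointing right (-y). The tape is at (376,240), the offcut at (408,214), the clamp at (410,177) and the sanding block at (163,230).

Run:
```python
from h import *
d=np.load('top0.npz');P=d['P'];im=d['im']
c=cv2.resize(im[140:270,140:440],None,fx=2.6,fy=2.6,interpolation=cv2.INTER_CUBIC);cv2.imwrite('pics/c1.png',c)
def rect(m,n):
    q=P[m]; 
    b=cv2.minAreaRect((q[:,:2]*1000).astype(np.float32)); print(n,m.sum(),np.round(b[0],1),np.round(b[1],1),round(b[2],1),'z',np.round(np.nanpercentile(q[:,2],[5,50,95])*1000))
def box(u0,u1,v0,v1,z0,z1):
    m=np.zeros(P.shape[:2],bool);m[v0:v1,u0:u1]=1
    return m&(P[...,2]>z0)&(P[...,2]<z1)
rect(box(198,228,188,265,.027,.06),'rest')
rect(box(180,228,170,189,.015,.06),'head')
rect(box(300,380,150,220,.005,.06),'jig all')
rect(box(315,375,158,218,.042,.06),'block/…')
hsv=cv2.cvtColor(im,cv2.COLOR_BGR2HSV)
for n,b in dict(tape=(362,390,230,250),offcut=(394,422,198,230),clamp=(386,432,160,190),sand=(145,182,218,242)).items(): rect(box(*b,.01,.09),n)
for v in range(158,216,3): print(v,[int(x*1000) if x==x else -1 for x in P[v,308:378:5,2]])
print('xy at',P[190,345],P[222,213])
```

```text
rest 738 [451.6 243.2] [273.6  53.8] 6.5 z [28. 33. 40.]
head 281 [603. 277.] [ 45.7 145.6] 4.5 z [20. 29. 37.]
jig all 2962 [ 599.1 -227.6] [295.7 258.9] 89.8 z [ 6. 30. 48.]
block/… 683 [ 611.2 -228.2] [169.1 167. ] 80.6 z [42. 45. 52.]
tape 205 [ 389.8 -352.8] [34. 92.] 34.8 z [17. 54. 63.]
offcut 362 [ 485.  -476.1] [ 41.9 110.8] 56.9 z [18. 30. 37.]
clamp 225 [ 633.9 -477.3] [103.1 156.2] 1.1 z [11. 18. 25.]
sand 472 [432.2 436.3] [129.8  61.5] 77.9 z [12. 33. 41.]
158 [4, 2, -1, 0, 10, 0, 1, -2, -1, -8, 4, 5, 8, 6]
161 [-3, 1, -6, -1, -1, -3, 0, 1, 1, 0, 11, 34, 12, 0]
164 [3, -1, 1, -1, 12, 40, 45, 44, 37, -1, 39, 44, 8, -1]
167 [-3, 0, -1, 39, 44, 43, 43, 42, 47, 40, 39, 42, 10, 0]
170 [-4, 2, 2, 39, 36, 45, 47, 52, 45, 44, 46, 46, 27, -6]
173 [-2, -6, -2, 9, 43, 43, 49, 48, 47, 40, 40, 52, 32, -2]
176 [-8, 3, -3, 12, 39, 43, 52, 49, 47, 49, 37, 43, 34, 4]
179 [-1, 6, 0, 8, 40, 48, 37, 50, 43, 44, 37, 48, 33, 0]
182 [1, 2, -2, 9, 49, 46, 50, 52, 42, 45, 42, 40, 10, -6]
185 [-2, 2, -1, 16, 46, 46, 46, 37, 40, 35, 6, 13, 8, 0]
188 [8, -3, 1, 6, 24, 10, 33, 40, 13, 9, 7, 6, 9, -2]
191 [0, 42, 34, 36, 43, 35, 31, 39, 33, 36, 37, 13, 11, -4]
194 [0, 44, 38, 36, 44, 42, 36, 45, 36, 39, 46, 40, 10, 4]
197 [-3, 32, 9, 7, 13, 39, 38, 39, 36, 34, 36, 8, 4, -1]
200 [-2, 6, 3, 7, 3, 43, 41, 40, 8, 7, 6, 9, 11, 0]
203 [-1, -3, -3, 2, 11, 10, 9, 6, 14, 5, 9, 14, 13, 2]
206 [-1, -3, 6, -2, 5, 2, 10, 9, 10, 11, 18, 9, 5, 9]
209 [0, 0, -4, -2, 9, 14, 8, 12, 8, 17, 7, 8, 10, 8]
212 [-4, -4, 0, 4, 11, 0, 13, 12, 13, 6, 8, 7, 7, 10]
215 [5, -3, -3, -1, 9, 7, 10, 8, 5, 10, 2, 0, 0, -2]
xy at [ 0.57742583 -0.24718616  0.01222817] [0.45960451 0.24077501 0.0260627 ]
```

View pics/c1.png

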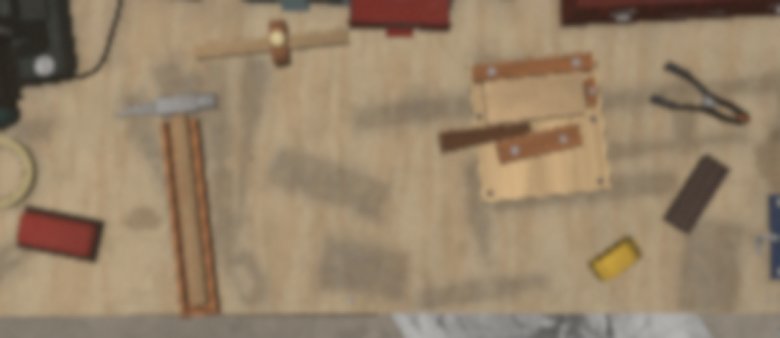

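The crop shows the hammer head at the far end of the rest, with the face towards -y and the peen towards +y. The wedge butt is the left end of the dark bar, about (441,142) in the crop. Next I move over the jig and look with the wrist camera on the way.

Request:
{"fn": "send_rows", "kwargs": {"deltas": [{"dx": 30,"dy": 28,"rz": 3.2},{"dx": 60,"dy": 56,"rz": 6.4},{"dx": 90,"dy": 84,"rz": 9.6},{"dx": 120,"dy": 112,"rz": 12.8},{"dx": 150,"dy": 140,"rz": 16}]}}

```text
$.deltas[0]: bad value
```

Request:
{"fn": "send_rows", "kwargs": {"deltas": [{"dx": 28,"dy": 30,"rz": 3.2},{"dx": 56,"dy": 60,"rz": 6.4},{"dx": 84,"dy": 90,"rz": 9.6},{"dx": 112,"dy": 120,"rz": 12.8},{"dx": 140,"dy": 150,"rz": 16}]}}

```text
$.deltas[0]: bad value
```

Request:
{"fn": "send_rows", "kwargs": {"deltas": [{"dx": 16,"dy": 38,"rz": 3.2},{"dx": 32,"dy": 76,"rz": 6.4},{"dx": 48,"dy": 114,"rz": 9.6},{"dx": 64,"dy": 152,"rz": 12.8},{"dx": 70,"dy": 180,"rz": 16}]}}

```text
$.deltas[0]: bad value
```

Run:
```python
from h import *
f=grab('wrist','w1.png');np.savez('w1.npz',P=cloud(f),im=f['frame']);print(f['xyz'],f['orientation'],f['vertical_fov'])
o=r.get_obs();print(o['clock'],o['joints'],o['tcp_pos'],R.from_rotvec(o['orientation']).as_matrix().round(3),o['contact_force'])
```

```text
[ 0.24422227 -0.63250393  0.37339911] [ 2.32684264 -1.77066908 -0.237287  ] 71.92913163417425
0.15 [ 1.1928833   0.47763819  0.02233142  1.55616913 -0.01150715  1.10927376
 -0.08309788] [ 0.17982203 -0.65018176  0.2415533 ] [[ 0.964  0.267 -0.   ]
 [ 0.267 -0.964  0.001]
 [-0.    -0.001 -1.   ]] [ 0.08970149 -0.13510453 -0.70059501]
```

View pics/w1.png

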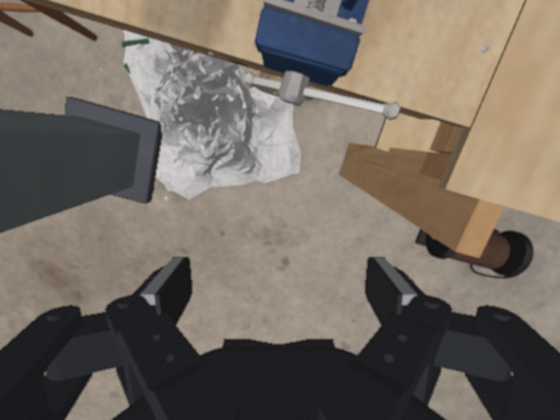

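The rows were refused, probably because all six numbers are required in each. The wrist view still shows the start area: the fingers are at the bottom and the bench edge is at the top.

Request:
{"fn": "send_rows", "kwargs": {"deltas": [{"dx": 30,"dy": 28,"dz": 0,"rx": 0,"ry": 0,"rz": 3.2},{"dx": 60,"dy": 56,"dz": 0,"rx": 0,"ry": 0,"rz": 6.4},{"dx": 90,"dy": 84,"dz": 0,"rx": 0,"ry": 0,"rz": 9.6},{"dx": 120,"dy": 112,"dz": 0,"rx": 0,"ry": 0,"rz": 12.8},{"dx": 150,"dy": 140,"dz": 0,"rx": 0,"ry": 0,"rz": 16}]}}

```text
clock: 0.57
tcp_pos: [0.3309, -0.509, 0.2421]
orientation: [-3.023, -0.855, 0.0]
contact_force: [0.2, -0.5, 0.1]
grip_width: 0.0858
gripper_force: 0.0
```

Request:
{"fn": "send_rows", "kwargs": {"deltas": [{"dx": 28,"dy": 30,"dz": 0,"rx": 0,"ry": 0,"rz": 3.2},{"dx": 56,"dy": 60,"dz": 0,"rx": 0,"ry": 0,"rz": 6.4},{"dx": 84,"dy": 90,"dz": 0,"rx": 0,"ry": 0,"rz": 9.6},{"dx": 112,"dy": 120,"dz": 0,"rx": 0,"ry": 0,"rz": 12.8},{"dx": 140,"dy": 150,"dz": 0,"rx": 0,"ry": 0,"rz": 16}]}}

```text
clock: 0.98
tcp_pos: [0.4708, -0.3589, 0.2422]
orientation: [-2.874, -1.268, 0.0]
contact_force: [-0.1, -0.9, -0.0]
grip_width: 0.0851
gripper_force: 0.0
```

Request:
{"fn": "send_rows", "kwargs": {"deltas": [{"dx": 10,"dy": 36,"dz": 0,"rx": 0,"ry": 0,"rz": 3.2},{"dx": 20,"dy": 72,"dz": 0,"rx": 0,"ry": 0,"rz": 6.4},{"dx": 30,"dy": 110,"dz": 0,"rx": 0,"ry": 0,"rz": 9.6},{"dx": 35,"dy": 140,"dz": 0,"rx": 0,"ry": 0,"rz": 12.8},{"dx": 35,"dy": 140,"dz": 0,"rx": 0,"ry": 0,"rz": 16}]}}

```text
clock: 1.4
tcp_pos: [0.5068, -0.2122, 0.2425]
orientation: [-2.659, -1.668, -0.004]
contact_force: [-0.1, 0.6, -0.1]
grip_width: 0.0852
gripper_force: 0.0
```

Run:
```python
from h import *
f=grab('wrist','w2.png');np.savez('w2.npz',P=cloud(f),im=f['frame']);print(f['xyz'],f['orientation'],f['vertical_fov'])
o=r.get_obs();print(o['clock'],o['joints'],o['tcp_pos'],R.from_rotvec(o['orientation']).as_matrix().round(3),o['contact_force'])
```

```text
[ 0.53633701 -0.15324946  0.37465769] [ 2.81498744 -0.64458935 -0.08602036] 71.92913163417425
1.45 [ 0.5813624   0.29612813 -0.351935    1.83693438  0.11608854  1.0288159
 -0.26662729] [ 0.50592545 -0.21607753  0.24236702] [[ 0.435  0.9    0.   ]
 [ 0.9   -0.435  0.001]
 [ 0.001 -0.    -1.   ]] [-1.19979155 -0.9918883   0.26476368]
```

View pics/w2.png

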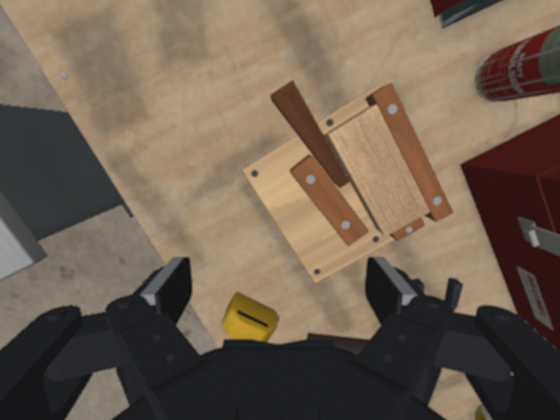

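The wrist view shows the wedge butt's top edge at about (273,97) to (296,82) and the block's corners at (328,133), (374,105), (424,215) and (380,235). The board's near-left corner is at (245,172).

```bash
cat >> h.py <<'E'
def ray(f,uv,z):
    fl=f['frame'].shape[0]/2/np.tan(np.radians(f['vertical_fov'])/2)
    uv=np.atleast_2d(uv).astype(float)
    d=np.c_[(uv[:,0]-f['cx'])/fl,(uv[:,1]-f['cy'])/fl,np.ones(len(uv))]@R.from_rotvec(f['orientation']).as_matrix().T
    c=np.array(f['xyz']); return c+d*((z-c[2])/d[:,2])[:,None]
E
python3 - <<'E'
from h import *
import pickle
f=grab('wrist');pickle.dump(f,open('w2.pkl','wb'))
im=f['frame'];hsv=cv2.cvtColor(im,cv2.COLOR_BGR2HSV)
for p in [(284,95),(310,125),(335,165),(320,190),(300,140),(350,130),(400,120)]: print(p,im[p[1],p[0]],hsv[p[1],p[0]])
m=((im[...,2]<118)&(im[...,2]>50)&(hsv[...,1]>110)).astype(np.uint8)
roi=np.zeros_like(m);roi[75:200,262:360]=1;m*=roi
n,l,s,c=cv2.connectedComponentsWithStats(m);k=1+s[1:,4].argmax();print(s[k])
b=cv2.boxPoints(cv2.minAreaRect(np.argwhere(l==k)[:,::-1].astype(np.float32)));print('wedge px',b.round(1))
print('wedge z38',ray(f,b,.038).round(4)[:,:2]*1000)
print('block',ray(f,[(328,133),(374,105),(424,215),(380,235)],.045).round(4)[:,:2]*1000)
print('board',ray(f,[(245,172),(315,281),(382,86)],.010).round(4)[:,:2]*1000)
print('stop',ray(f,[(371,95),(433,218),(393,85),(452,211)],.040).round(4)[:,:2]*1000)
print('fence',ray(f,[(291,168),(308,157),(368,232),(355,245)],.039).round(4)[:,:2]*1000)
cv2.imwrite('pics/c2.png',cv2.resize(im[70:290,235:465],None,fx=2.6,fy=2.6,interpolation=cv2.INTER_CUBIC))
E
```

```text
(284, 95) [42 60 93] [ 11 140  93]
(310, 125) [38 54 85] [ 10 141  85]
(335, 165) [38 53 82] [ 10 137  82]
(320, 190) [ 58  89 134] [ 12 145 134]
(300, 140) [118 156 188] [ 16  95 188]
(350, 130) [119 156 189] [ 16  94 189]
(400, 120) [ 59  89 134] [ 12 143 134]
[ 270   77   78  106 2307]
wedge px [[268.1  90. ]
 [291.3  76.7]
 [348.8 177. ]
 [325.6 190.2]]
wedge z38 [[ 546.2 -109.1]
 [ 574.3 -108. ]
 [ 589.  -234.3]
 [ 558.6 -237. ]]
block [[ 585.7 -178. ]
 [ 641.5 -172.8]
 [ 650.8 -313. ]
 [ 595.2 -313.9]]
board [[ 478.5 -178.3]
 [ 496.3 -354.8]
 [ 668.6 -159.1]]
stop [[ 643.8 -162.2]
 [ 661.1 -323.7]
 [ 668.6 -163.1]
 [ 684.2 -325.2]]
fence [[ 532.9 -195.5]
 [ 555.6 -192.7]
 [ 584.5 -306.8]
 [ 563.9 -315.6]]
```

View pics/c2.png

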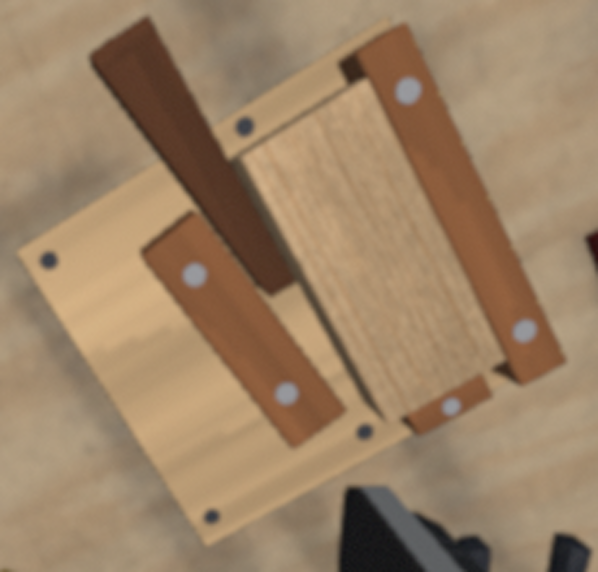

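The crop confirms the layout: the wedge butt's top edge runs (92,58) to (150,17), and the block and back stop are slanted about 5–6°. Next I approach the hammer head and look again from close by.

Request:
{"fn": "send_rows", "kwargs": {"deltas": [{"dx": 9,"dy": 39,"dz": 0,"rx": 0,"ry": 0,"rz": 3.2},{"dx": 18,"dy": 78,"dz": 0,"rx": 0,"ry": 0,"rz": 6.4},{"dx": 27,"dy": 117,"dz": 0,"rx": 0,"ry": 0,"rz": 9.6},{"dx": 36,"dy": 156,"dz": 0,"rx": 0,"ry": 0,"rz": 12.8},{"dx": 45,"dy": 195,"dz": 0,"rx": 0,"ry": 0,"rz": 16}]}}

```text
clock: 1.92
tcp_pos: [0.5501, -0.0259, 0.2422]
orientation: [2.418, 2.004, -0.001]
contact_force: [0.5, -0.7, 0.3]
grip_width: 0.0851
gripper_force: 0.0
```

Request:
{"fn": "send_rows", "kwargs": {"deltas": [{"dx": 9,"dy": 39,"dz": 0,"rx": 0,"ry": 0,"rz": 4},{"dx": 18,"dy": 78,"dz": 0,"rx": 0,"ry": 0,"rz": 8},{"dx": 27,"dy": 117,"dz": 0,"rx": 0,"ry": 0,"rz": 12},{"dx": 36,"dy": 150,"dz": 0,"rx": 0,"ry": 0,"rz": 16},{"dx": 36,"dy": 150,"dz": 0,"rx": 0,"ry": 0,"rz": 16}]}}

```text
clock: 2.33
tcp_pos: [0.5865, 0.1318, 0.2425]
orientation: [-2.101, -2.332, -0.007]
contact_force: [-0.0, 0.5, 1.3]
grip_width: 0.0854
gripper_force: 0.0
```

Run:
```python
from h import *
import pickle
w=pickle.load(open('w2.pkl','rb'))
c=lambda *p:[(235+u/2.6,70+v/2.6) for u,v in p]
for n,z,p in [('butt',.038,c((92,58),(150,17))),('thin',.038,c((272,296),(298,280))),('block',.045,c((240,157),(370,80),(498,365),(400,420))),('board',.01,c((18,252),(207,545),(390,20))),('stop',.04,c((358,50),(522,384),(405,25),(565,360))),('fence',.039,c((142,250),(192,212),(345,408),(296,446)))]: print(n,(ray(w,p,z)[:,:2]*1000).round(1).tolist())
grab('wrist')
f=grab('wrist','w3.png');pickle.dump(f,open('w3.pkl','wb'))
o=r.get_obs();print(o['clock'],o['joints'],o['tcp_pos'],R.from_rotvec(o['orientation']).as_matrix().round(3))
```

```text
butt [[547.4, -112.2], [575.8, -108.5]]
thin [[576.3, -237.2], [589.6, -235.5]]
block [[586.1, -175.1], [646.2, -170.4], [655.3, -309.0], [606.3, -314.4]]
board [[478.0, -171.0], [496.7, -352.6], [674.8, -152.2]]
stop [[647.5, -157.5], [664.2, -324.8], [668.2, -157.0], [685.4, -322.3]]
fence [[532.3, -192.9], [559.0, -187.6], [586.5, -300.5], [558.8, -308.1]]
2.4333 [ 0.12581983  0.41305807 -0.57439393  1.71237786  0.24822839  1.09031156
 -0.43206714] [0.58624051 0.12439008 0.24173258] [[-0.094  0.996 -0.001]
 [ 0.996  0.094 -0.   ]
 [-0.    -0.001 -1.   ]]
```

View pics/w3.png

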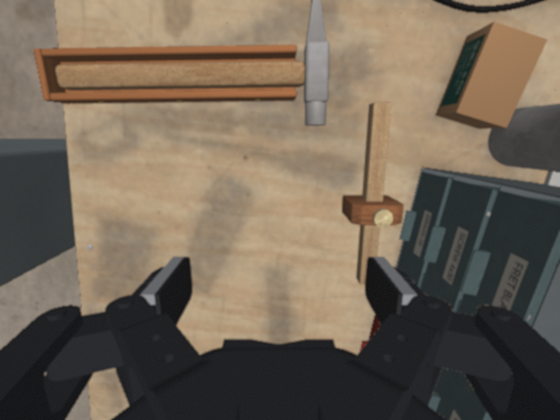

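The wrist view shows the hammer head from the face at (316,124) up to the peen leaving the frame at (316,0). The rest channel runs from x=40 to 297 px, between rows 46 and 100.

Run:
```python
from h import *
import pickle
f=pickle.load(open('w3.pkl','rb'));im=f['frame'];hsv=cv2.cvtColor(im,cv2.COLOR_BGR2HSV)
m=((hsv[...,1]<60)&(im[...,2]>80)).astype(np.uint8);m[:, :295]=0;m[:,335:]=0;m[130:]=0
for v in range(0,128,6):
    u=np.flatnonzero(m[v]); 
    if len(u): print(v,u.min(),u.max(),len(u),ray(f,[(u.mean(),v)],.020)[0,:2].round(4)*1000)
for n,p in dict(headend=[(297,45),(297,100)],farend=[(37,50),(45,101)]).items():
    print(n,(ray(f,p,.036)[:,:2]*1000).round(1).tolist())
```

```text
0 311 321 11 [607.1 335.3]
6 311 322 12 [608.3 329.8]
12 310 322 13 [608.5 324.3]
18 309 333 17 [611.3 318.9]
24 308 324 17 [610.  313.1]
30 307 325 19 [610.8 307.4]
36 307 325 19 [611.5 301.6]
42 306 329 24 [613.9 296. ]
48 305 329 25 [614.2 290.1]
54 301 330 30 [613.3 284. ]
60 304 329 26 [615.2 278.2]
66 305 329 25 [616.6 272.2]
72 305 329 25 [617.4 266.1]
78 305 334 27 [619.5 260.1]
84 304 334 31 [621.3 254. ]
90 304 334 29 [621.  247.6]
96 304 329 26 [620.1 241.1]
102 295 326 25 [617.5 234.4]
108 305 326 22 [620.7 228.2]
114 295 326 23 [620.5 221.6]
120 305 325 21 [621.8 215. ]
headend [[591.5, 286.5], [597.6, 232.8]]
farend [[319.9, 255.1], [322.8, 204.8]]
```

Request:
{"fn": "send_rows", "kwargs": {"deltas": [{"dx": 5,"dy": 37,"dz": 0,"rx": 0,"ry": 0,"rz": 0.3},{"dx": 10,"dy": 74,"dz": -10,"rx": 0,"ry": 0,"rz": 0.6},{"dx": 15,"dy": 111,"dz": -20,"rx": 0,"ry": 0,"rz": 1},{"dx": 20,"dy": 148,"dz": -35,"rx": 0,"ry": 0,"rz": 1},{"dx": 24,"dy": 183,"dz": -50,"rx": 0,"ry": 0,"rz": 1}], "jaw": 55}}

```text
clock: 2.85
tcp_pos: [0.6118, 0.3055, 0.1916]
orientation: [2.099, 2.335, -0.001]
contact_force: [1.1, 0.7, 0.8]
grip_width: 0.0553
gripper_force: 0.0
```

Request:
{"fn": "send_rows", "kwargs": {"deltas": [{"dx": 0,"dy": 0,"dz": -40,"rx": 0,"ry": 0,"rz": 0},{"dx": 0,"dy": 0,"dz": -80,"rx": 0,"ry": 0,"rz": 0},{"dx": 0,"dy": 0,"dz": -115,"rx": 0,"ry": 0,"rz": 0},{"dx": 0,"dy": 0,"dz": -115,"rx": 0,"ry": 0,"rz": 0},{"dx": 0,"dy": 0,"dz": -115,"rx": 0,"ry": 0,"rz": 0}]}}

```text
clock: 3.27
tcp_pos: [0.6099, 0.3037, 0.0755]
orientation: [2.098, 2.339, -0.008]
contact_force: [0.9, 0.1, 0.7]
grip_width: 0.0549
gripper_force: 0.0
```

Run:
```python
from h import *
f=grab('wrist','w4.png')
o=r.get_obs();print(o['clock'],o['tcp_pos'],R.from_rotvec(o['orientation']).as_matrix().round(3)[:,:2],o['contact_force'])
```

```text
3.3167 [0.61128375 0.30552705 0.07821192] [[-0.109  0.994]
 [ 0.994  0.109]
 [-0.001  0.001]] [-0.11211513 -0.22960201  0.53452379]
```

View pics/w4.png

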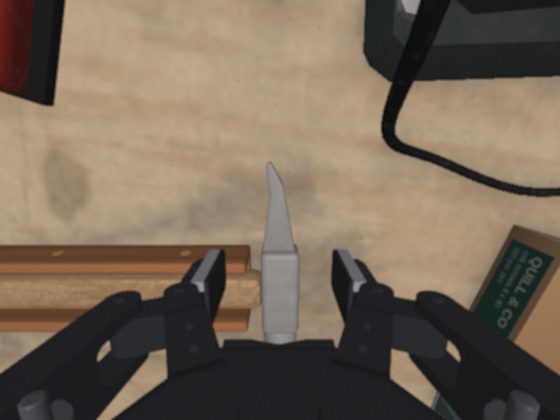

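The head sits centrally between the fingers at column 278. The peen's shoulder is at row ~248 and its tip at (269,163).

Run:
```python
from h import *
f=grab('wrist')
print((ray(f,[(262,250),(297,250)],.032)*1000).round(1),(ray(f,[(269,163)],.02)*1000).round(1),(ray(f,[(250,247),(250,330)],.036)*1000).round(1))
print(r.get_obs()['tcp_pos'])
```

```text
[[602.5 297.2  32. ]
 [625.5 299.7  32. ]] [[601.1 353.1  20. ]] [[594.7 300.1  36. ]
 [599.8 238.2  36. ]]
[0.61191448 0.30672228 0.07976245]
```

Request:
{"fn": "send_rows", "kwargs": {"deltas": [{"dx": 1,"dy": 4,"dz": -30,"rx": 0,"ry": 0,"rz": 0.3},{"dx": 1,"dy": 5,"dz": -55,"rx": 0,"ry": 0,"rz": 0.3},{"dx": 1,"dy": 5,"dz": -63,"rx": 0,"ry": 0,"rz": 0.3},{"dx": 1,"dy": 5,"dz": -63,"rx": 0,"ry": 0,"rz": 0.3},{"dx": 1,"dy": 5,"dz": -63,"rx": 0,"ry": 0,"rz": 0.3}]}}

```text
clock: 3.78
tcp_pos: [0.6122, 0.3127, 0.0164]
orientation: [2.087, 2.347, 0.004]
contact_force: [0.5, -0.8, 1.1]
grip_width: 0.0547
gripper_force: 0.0
```

Request:
{"fn": "send_rows", "kwargs": {"deltas": [{"dx": 0,"dy": 0,"dz": 0,"rx": 0,"ry": 0,"rz": 0},{"dx": 0,"dy": 0,"dz": 0,"rx": 0,"ry": 0,"rz": 0},{"dx": 0,"dy": 0,"dz": 0,"rx": 0,"ry": 0,"rz": 0},{"dx": 0,"dy": 0,"dz": 0,"rx": 0,"ry": 0,"rz": 0},{"dx": 0,"dy": 0,"dz": 0,"rx": 0,"ry": 0,"rz": 0}], "jaw": 0, "newtons": 110}}

```text
clock: 4.2
tcp_pos: [0.611, 0.3128, 0.0153]
orientation: [2.086, 2.348, 0.001]
contact_force: [-2.2, -0.7, 5.3]
grip_width: 0.0138
gripper_force: 105.9
```

Request:
{"fn": "send_rows", "kwargs": {"deltas": [{"dx": 0,"dy": 0,"dz": 0,"rx": 0,"ry": 0,"rz": 0},{"dx": 0,"dy": 0,"dz": 0,"rx": 0,"ry": 0,"rz": 0},{"dx": 0,"dy": 0,"dz": 8,"rx": 0,"ry": 0,"rz": 0},{"dx": 0,"dy": 0,"dz": 16,"rx": 0,"ry": 0,"rz": 0},{"dx": 0,"dy": 0,"dz": 24,"rx": 0,"ry": 0,"rz": 0}]}}

```text
clock: 4.62
tcp_pos: [0.6106, 0.312, 0.0382]
orientation: [-2.087, -2.348, 0.002]
contact_force: [0.1, 0.1, -5.9]
grip_width: 0.014
gripper_force: 106.1
```

Request:
{"fn": "send_rows", "kwargs": {"deltas": [{"dx": 0,"dy": 0,"dz": 15,"rx": 0,"ry": 0,"rz": 0},{"dx": 0,"dy": 0,"dz": 30,"rx": 0,"ry": 0,"rz": 0},{"dx": 0,"dy": 0,"dz": 45,"rx": 0,"ry": 0,"rz": 0},{"dx": 0,"dy": 0,"dz": 60,"rx": 0,"ry": 0,"rz": 0},{"dx": 0,"dy": 0,"dz": 60,"rx": 0,"ry": 0,"rz": 0}]}}

```text
clock: 5.03
tcp_pos: [0.613, 0.3139, 0.1033]
orientation: [2.086, 2.347, 0.01]
contact_force: [0.6, 1.9, -3.9]
grip_width: 0.0137
gripper_force: 106.1
```

Run:
```python
from h import *
o=r.get_obs();print(o['clock'],o['tcp_pos'],o['contact_force'],o['moment'],o['grip_width'])
a=grab('wrist');b=grab('side')
i=np.hstack([cv2.resize(a['frame'],(440,330)),cv2.resize(b['frame'][110:240,190:360],None,fx=2.1,fy=2.54)[:330]]);cv2.imwrite('pics/w5.png',i)
```

```text
5.0333 [0.61298152 0.31394657 0.10326805] [ 0.61103869  1.89264964 -3.88367517] [ 0.3708188  -0.27491613  0.06919587] 0.01374623169518736
```

View pics/w5.png

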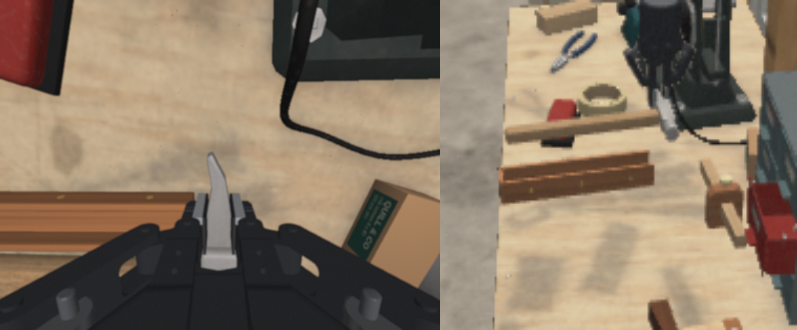

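The wrist and side views show the hammer lifted level above the rest (handle at about (580,128) in the right half), with the peen firmly between the pads. I carry it towards -y and lay it down.

Request:
{"fn": "send_rows", "kwargs": {"deltas": [{"dx": -4,"dy": -22,"dz": 0,"rx": 0,"ry": 0,"rz": -0.2},{"dx": -9,"dy": -55,"dz": 0,"rx": 0,"ry": 0,"rz": -0.4},{"dx": -14,"dy": -88,"dz": 0,"rx": 0,"ry": 0,"rz": -0.6},{"dx": -20,"dy": -121,"dz": 0,"rx": 0,"ry": 0,"rz": -0.8},{"dx": -25,"dy": -154,"dz": 0,"rx": 0,"ry": 0,"rz": -1}]}}

```text
clock: 5.55
tcp_pos: [0.5845, 0.1566, 0.0972]
orientation: [-2.106, -2.33, 0.003]
contact_force: [0.6, -0.3, -5.8]
grip_width: 0.0142
gripper_force: 106.3
```

Request:
{"fn": "send_rows", "kwargs": {"deltas": [{"dx": -5,"dy": -30,"dz": -5,"rx": 0,"ry": 0,"rz": 0},{"dx": -10,"dy": -50,"dz": -20,"rx": 0,"ry": 0,"rz": 0},{"dx": -10,"dy": -59,"dz": -40,"rx": 0,"ry": 0,"rz": 0},{"dx": -10,"dy": -59,"dz": -60,"rx": 0,"ry": 0,"rz": 0},{"dx": -10,"dy": -59,"dz": -70,"rx": 0,"ry": 0,"rz": 0}]}}

```text
clock: 5.97
tcp_pos: [0.574, 0.0974, 0.0254]
orientation: [-2.108, -2.326, 0.006]
contact_force: [-0.7, 0.5, -6.7]
grip_width: 0.0135
gripper_force: 106.4
```

Request:
{"fn": "send_rows", "kwargs": {"deltas": [{"dx": 0,"dy": 0,"dz": -5,"rx": 0,"ry": 0,"rz": 0},{"dx": 0,"dy": 0,"dz": -9,"rx": 0,"ry": 0,"rz": 0},{"dx": 0,"dy": 0,"dz": -13,"rx": 0,"ry": 0,"rz": 0},{"dx": 0,"dy": 0,"dz": -14,"rx": 0,"ry": 0,"rz": 0},{"dx": 0,"dy": 0,"dz": -14,"rx": 0,"ry": 0,"rz": 0}]}}

```text
clock: 6.38
tcp_pos: [0.5762, 0.1001, 0.0147]
orientation: [2.106, 2.331, 0.001]
contact_force: [0.5, 0.6, -6.0]
grip_width: 0.0138
gripper_force: 106.3
```

Request:
{"fn": "send_rows", "kwargs": {"deltas": [{"dx": 0,"dy": 0,"dz": -1,"rx": 0,"ry": 0,"rz": 0},{"dx": 0,"dy": 0,"dz": -2,"rx": 0,"ry": 0,"rz": 0},{"dx": 0,"dy": 0,"dz": -2,"rx": 0,"ry": 0,"rz": 0}]}}

```text
clock: 6.63
tcp_pos: [0.5763, 0.0996, 0.0127]
orientation: [2.107, 2.33, 0.001]
contact_force: [0.2, 0.5, -5.0]
grip_width: 0.014
gripper_force: 106.5
```

Request:
{"fn": "send_rows", "kwargs": {"deltas": [{"dx": 0,"dy": 0,"dz": 0,"rx": 0,"ry": 0,"rz": 0},{"dx": 0,"dy": 0,"dz": 0,"rx": 0,"ry": 0,"rz": 0},{"dx": 0,"dy": 0,"dz": 0,"rx": 0,"ry": 0,"rz": 0},{"dx": 0,"dy": 0,"dz": 0,"rx": 0,"ry": 0,"rz": 0}], "jaw": 50}}

```text
clock: 6.97
tcp_pos: [0.5763, 0.0994, 0.0128]
orientation: [2.107, 2.33, 0.001]
contact_force: [0.6, -0.7, 0.8]
grip_width: 0.0499
gripper_force: 0.0
```

Request:
{"fn": "send_rows", "kwargs": {"deltas": [{"dx": 0,"dy": 0,"dz": 30,"rx": 0,"ry": 0,"rz": -6},{"dx": -10,"dy": -12,"dz": 65,"rx": 0,"ry": 0,"rz": -13},{"dx": -25,"dy": -25,"dz": 100,"rx": 0,"ry": 0,"rz": -20},{"dx": -50,"dy": -38,"dz": 130,"rx": 0,"ry": 0,"rz": -27},{"dx": -75,"dy": -50,"dz": 150,"rx": 0,"ry": 0,"rz": -34}]}}

```text
clock: 7.38
tcp_pos: [0.5016, 0.0493, 0.1653]
orientation: [2.7, 1.603, 0.006]
contact_force: [0.7, -1.2, -0.2]
grip_width: 0.0502
gripper_force: 0.0
```

Request:
{"fn": "send_rows", "kwargs": {"deltas": [{"dx": -10,"dy": 0,"dz": 0,"rx": 0,"ry": 0,"rz": -7},{"dx": -15,"dy": 0,"dz": 0,"rx": 0,"ry": 0,"rz": -14},{"dx": -20,"dy": 0,"dz": 0,"rx": 0,"ry": 0,"rz": -21},{"dx": -20,"dy": 0,"dz": 0,"rx": 0,"ry": 0,"rz": -28},{"dx": -20,"dy": 0,"dz": 0,"rx": 0,"ry": 0,"rz": -35}]}}

```text
clock: 7.8
tcp_pos: [0.4807, 0.0493, 0.1628]
orientation: [3.058, 0.718, 0.001]
contact_force: [-0.6, 0.7, 0.1]
grip_width: 0.0502
gripper_force: 0.0
```

Request:
{"fn": "send_rows", "kwargs": {"deltas": [{"dx": 0,"dy": 0,"dz": 0,"rx": 0,"ry": 0,"rz": -7},{"dx": 0,"dy": 0,"dz": 0,"rx": 0,"ry": 0,"rz": -14},{"dx": 0,"dy": 0,"dz": 0,"rx": 0,"ry": 0,"rz": -21},{"dx": 0,"dy": 0,"dz": 0,"rx": 0,"ry": 0,"rz": -21},{"dx": 0,"dy": 0,"dz": 0,"rx": 0,"ry": 0,"rz": -21}]}}

```text
clock: 8.22
tcp_pos: [0.481, 0.0496, 0.1626]
orientation: [3.137, 0.164, 0.001]
contact_force: [-0.1, 1.1, 0.2]
grip_width: 0.05
gripper_force: 0.0
```

Run:
```python
from h import *
import pickle
o=r.get_obs();print(o['clock'],o['joints'],o['tcp_pos'],R.from_rotvec(o['orientation']).as_matrix().round(3)[:,:2],o['contact_force'])
a=grab('wrist','w6.png');pickle.dump(a,open('w6.pkl','wb'))
```

```text
8.2167 [ 0.00876034  0.28116797 -0.27989392  2.06602853  0.10663917  0.80723563
 -1.80081486] [0.48095667 0.04960075 0.16255891] [[ 0.995  0.104]
 [ 0.104 -0.995]
 [ 0.     0.   ]] [-0.0863846   1.08869663  0.2008135 ]
```

View pics/w6.png

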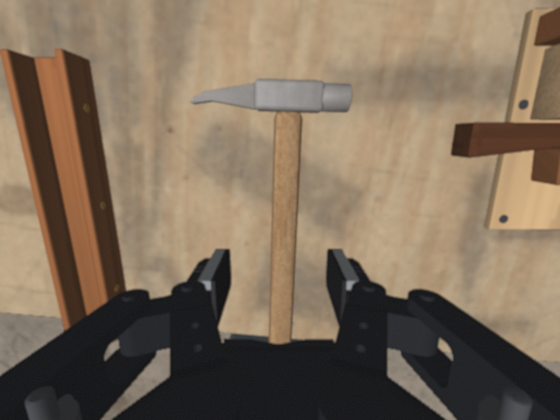

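The wrist view shows the hammer flat: face end at (352,97), peen tip at (192,101), handle from (287,115) to (281,340). The wedge butt appears at the right, about (455,140).

Run:
```python
from h import *
import pickle
f=pickle.load(open('w6.pkl','rb'));im=f['frame'];hsv=cv2.cvtColor(im,cv2.COLOR_BGR2HSV)
def hp(n,p,z): q=ray(f,p,z)*1000;print(n,q[:,:2].round(1).tolist())
L=[]
for v in range(125,330,10):
    g=cv2.Sobel(cv2.GaussianBlur(im,(3,3),0),cv2.CV_32F,1,0)[v].sum(1)
    L.append((v,255+np.abs(g[255:285]).argmax(),287+np.abs(g[287:315]).argmax()))
print(L)
a=np.array(L,float);c=np.c_[(a[:,1]+a[:,2])/2,a[:,0]];q=ray(f,c,.018)[:,:2]*1000
k=np.polyfit(q[:,0],q[:,1],1);res=q[:,1]-np.polyval(k,q[:,0]);ok=abs(res)<3;k=np.polyfit(q[ok,0],q[ok,1],1);print('handle y=kx+b',k,np.degrees(np.arctan(k[0])),ok.sum(),np.polyval(k,[480,520]))
hp('face',[(352,97),(351,84),(351,111)],.012);hp('peen tip',[(192,101)],.012);hp('block',[(256,80),(256,111),(322,80),(322,112)],.024)
hp('butt top',[(454,124),(455,137)],.038);hp('butt low',[(456,155)],.010)
```

```text
[(125, np.int64(273), np.int64(302)), (135, np.int64(273), np.int64(301)), (145, np.int64(275), np.int64(301)), (155, np.int64(275), np.int64(300)), (165, np.int64(272), np.int64(300)), (175, np.int64(274), np.int64(299)), (185, np.int64(274), np.int64(299)), (195, np.int64(274), np.int64(299)), (205, np.int64(271), np.int64(298)), (215, np.int64(271), np.int64(297)), (225, np.int64(271), np.int64(297)), (235, np.int64(270), np.int64(296)), (245, np.int64(270), np.int64(296)), (255, np.int64(270), np.int64(295)), (265, np.int64(273), np.int64(295)), (275, np.int64(272), np.int64(295)), (285, np.int64(272), np.int64(294)), (295, np.int64(272), np.int64(294)), (305, np.int64(271), np.int64(293)), (315, np.int64(268), np.int64(293)), (325, np.int64(268), np.int64(292))]
handle y=kx+b [0.07612059 6.45726134] 4.352994089298085 21 [42.99514604 46.03996977]
face [[587.7, -6.7], [598.4, -3.9], [575.7, -7.8]]
peen tip [[569.1, 138.4]]
block [[590.9, 80.6], [565.7, 78.5], [596.8, 24.0], [571.0, 20.3]]
butt top [[571.8, -90.5], [561.5, -94.1]]
butt low [[546.7, -115.9]]
```

Request:
{"fn": "send_rows", "kwargs": {"deltas": [{"dx": 20,"dy": -1,"dz": -30,"rx": 0,"ry": 0,"rz": -1},{"dx": 40,"dy": -2,"dz": -60,"rx": 0,"ry": 0,"rz": -1},{"dx": 55,"dy": -2.5,"dz": -90,"rx": 0,"ry": 0,"rz": -1},{"dx": 55,"dy": -2.5,"dz": -120,"rx": 0,"ry": 0,"rz": -1},{"dx": 55,"dy": -2.5,"dz": -140,"rx": 0,"ry": 0,"rz": -1}]}}

```text
clock: 8.68
tcp_pos: [0.5357, 0.0467, 0.0197]
orientation: [-3.138, -0.135, 0.003]
contact_force: [0.1, 0.2, -0.6]
grip_width: 0.0501
gripper_force: 0.0
```

Request:
{"fn": "send_rows", "kwargs": {"deltas": [{"dx": 0,"dy": 0,"dz": -8,"rx": 0,"ry": 0,"rz": 0},{"dx": 0,"dy": 0,"dz": -9,"rx": 0,"ry": 0,"rz": 0},{"dx": 0,"dy": 0,"dz": -9,"rx": 0,"ry": 0,"rz": 0}]}}

```text
clock: 8.93
tcp_pos: [0.5361, 0.047, 0.0136]
orientation: [-3.139, -0.132, 0.0]
contact_force: [-0.5, -0.3, -0.7]
grip_width: 0.0502
gripper_force: 0.0
```

Request:
{"fn": "send_rows", "kwargs": {"deltas": [{"dx": 0,"dy": 0,"dz": 0,"rx": 0,"ry": 0,"rz": 0},{"dx": 0,"dy": 0,"dz": 0,"rx": 0,"ry": 0,"rz": 0},{"dx": 0,"dy": 0,"dz": 0,"rx": 0,"ry": 0,"rz": 0},{"dx": 0,"dy": 0,"dz": 0,"rx": 0,"ry": 0,"rz": 0},{"dx": 0,"dy": 0,"dz": 0,"rx": 0,"ry": 0,"rz": 0}], "jaw": 0, "newtons": 120}}

```text
clock: 9.35
tcp_pos: [0.5371, 0.0471, 0.0154]
orientation: [-3.139, -0.13, -0.005]
contact_force: [-1.6, 0.4, 7.6]
grip_width: 0.0235
gripper_force: 118.0
```

Request:
{"fn": "send_rows", "kwargs": {"deltas": [{"dx": 0,"dy": 0,"dz": 0,"rx": 0,"ry": 0,"rz": 0},{"dx": 0,"dy": 0,"dz": 0,"rx": 0,"ry": 0,"rz": 0},{"dx": 0,"dy": 0,"dz": 10,"rx": 0,"ry": 0,"rz": 0},{"dx": 0,"dy": 0,"dz": 20,"rx": 0,"ry": 0,"rz": 0},{"dx": 0,"dy": 0,"dz": 20,"rx": 0,"ry": 0,"rz": 0}]}}

```text
clock: 9.77
tcp_pos: [0.537, 0.0469, 0.0356]
orientation: [-3.139, -0.13, -0.005]
contact_force: [0.7, -0.2, -5.8]
grip_width: 0.0232
gripper_force: 119.1
```

Run:
```python
from h import *
import pickle
o=r.get_obs();print(o['clock'],o['joints'],o['tcp_pos'],R.from_rotvec(o['orientation']).as_matrix().round(3),o['contact_force'],o['moment'])
f=grab('wrist','w7.png');pickle.dump(f,open('w7.pkl','wb'))
im=f['frame'];hsv=cv2.cvtColor(im,cv2.COLOR_BGR2HSV)
m=((hsv[...,1]<50)&(im[...,2]>90)&(im[...,2]<215)).astype(np.uint8);m[250:]=0
n,l,s,c=cv2.connectedComponentsWithStats(m)
for i in range(1,n):
    if s[i,4]>300: print('grey',s[i],c[i].round(1), cv2.boxPoints(cv2.minAreaRect(np.argwhere(l==i)[:,::-1].astype(np.float32))).round(0).tolist())
d=((im[...,2]<118)&(im[...,2]>40)&(hsv[...,1]>110)).astype(np.uint8);d[:,:300]=0;d[260:]=0
n,l,s,c=cv2.connectedComponentsWithStats(d)
for i in range(1,n):
    if s[i,4]>300: print('dark',s[i],c[i].round(1),cv2.boxPoints(cv2.minAreaRect(np.argwhere(l==i)[:,::-1].astype(np.float32))).round(0).tolist())
P=cloud(f)
for v in range(100,260,12): print(v,[int(x*1000) if x==x else -1 for x in P[v,150:420:12,2]])
```

```text
9.7667 [-0.03197194  0.55387756 -0.21565742  2.01798992  0.20526541  0.58678833
 -1.87536108] [0.5370363  0.0469493  0.03562642] [[ 0.997  0.083  0.003]
 [ 0.083 -0.997  0.   ]
 [ 0.003 -0.    -1.   ]] [ 0.6851695  -0.15727366 -5.8122229 ] [ 0.01755774 -0.05954206  0.00581924]
grey [   86   154   320    60 14070] [269.9 183.9] [[86.0, 211.0], [86.0, 153.0], [405.0, 156.0], [405.0, 214.0]]
100 [0, 0, 0, 0, 0, 0, 0, 0, 1, 0, 1, 0, 1, 0, 0, 0, 0, 0, 0, 1, 0, 0, 1]
112 [0, 0, 0, 1, 0, 1, 0, 0, 0, 1, 0, 1, 0, 0, 0, 0, 0, 0, 0, 0, 0, 0, 0]
124 [0, 1, 0, 0, 0, 1, 0, 0, 0, 0, 0, 0, 0, 0, 0, 0, 1, 0, 0, 0, 0, 0, 0]
136 [0, 0, 0, 1, -1, 0, 0, 0, 0, 0, 0, 0, 0, 1, 0, 0, 0, 0, 2, 0, 0, 0, 0]
148 [0, 0, 1, 0, 0, 0, 0, 1, 0, 1, 1, 0, 2, 0, 0, 0, 1, 0, 0, 0, 0, 0, 1]
160 [2, 0, 0, 0, 1, 42, 43, 43, 44, 43, 41, 44, 44, 43, 43, 43, 42, 37, 38, 36, 38, 0, 0]
172 [35, 37, 37, 37, 38, 41, 44, 43, 44, 43, 44, 45, 44, 44, 43, 45, 44, 42, 43, 43, 43, 43, 1]
184 [37, 37, 37, 37, 37, 42, 43, 44, 43, 44, 44, 44, 44, 43, 43, 44, 44, 44, 44, 44, 44, 45, 0]
196 [37, 37, 37, 36, 36, 38, 43, 44, 43, 44, 44, 43, 43, 43, 44, 44, 43, 44, -1, 44, 44, 43, 0]
208 [0, 0, 0, 0, 0, 0, 43, 45, 42, 43, 44, 44, 44, 43, 44, 43, 43, 38, 38, 38, 39, 0, 0]
220 [0, 0, 0, 1, 1, 1, 1, 0, 0, 40, 41, 41, 40, 0, 1, 0, 0, 0, 0, 0, 0, 0, 0]
232 [0, 0, 0, 0, 0, 0, 0, 0, 0, 41, 44, 43, 43, 0, 0, 0, 0, 0, 1, 0, 1, 0, 0]
244 [1, 0, 0, 0, 0, 0, 0, 0, 0, 41, 43, 41, 42, 1, 0, 1, 0, 0, 0, 0, 2, 0, 0]
256 [1, 1, 0, 0, 0, 0, 0, 31, 41, 41, 43, 43, 41, 41, 32, 0, 0, 0, 0, 0, 0, 0, 0]
```

Run:
```python
from h import *
import pickle
f=pickle.load(open('w7.pkl','rb'));P=cloud(f)
m=(P[...,2]>.040)&(P[...,2]<.05);m[:150]=0;m[216:]=0
q=P[m][:,:2]*1000; b=cv2.minAreaRect(q[:,:2].astype(np.float32));print('block+face',b,cv2.boxPoints(b).round(1).tolist())
m=(P[...,2]>.033)&(P[...,2]<.05);m[:150]=0;m[216:]=0
rows,cols=np.nonzero(m);
for c in (345,360,375,390,398,402,404): 
    i=np.flatnonzero(m[:,c]); print(c,i.min() if len(i) else None,i.max() if len(i) else None, (P[i,c].mean(0)*1000).round(1) if len(i) else '')
p=P[m]*1000;print('y range',np.percentile(p[:,1],[0.1,1,99,99.9]))
for c in (210,240,270,300,320): 
    i=np.flatnonzero(m[:,c]);print(c,(ray(f,[(c,i.min()),(c,i.max())],.044)*1000).round(1)[:,:2].tolist())
```

```text
block+face ((582.6505126953125, 38.581932067871094), (27.023433685302734, 85.9933853149414), 4.19835090637207) [[566.0, 80.5], [572.2999877929688, -5.300000190734863], [599.2999877929688, -3.299999952316284], [593.0, 82.5]]
345 157 211 [585.5  22.3  43.8]
360 157 208 [586.6  15.7  42.7]
375 157 208 [587.1   9.1  42.4]
390 157 208 [587.7   2.6  42.6]
398 159 206 [588.   -0.8  42.8]
402 162 200 [588.8  -2.1  43.4]
404 167 194 [589.1  -2.8  43.6]
y range [ -3.69425322  -1.98513632 131.83687691 137.68433439]
210 [[591.4, 80.6], [570.6, 80.2]]
240 [[594.5, 68.1], [568.9, 66.9]]
270 [[595.6, 55.6], [569.1, 53.6]]
300 [[596.2, 43.0], [570.2, 40.3]]
320 [[596.9, 34.6], [571.9, 31.6]]
```

Request:
{"fn": "send_rows", "kwargs": {"deltas": [{"dx": -6,"dy": -15,"dz": 0,"rx": 0,"ry": 0,"rz": 0.2},{"dx": -12,"dy": -35,"dz": 0,"rx": 0,"ry": 0,"rz": 0.5},{"dx": -20,"dy": -55,"dz": 0,"rx": 0,"ry": 0,"rz": 0.8},{"dx": -31,"dy": -77,"dz": -5,"rx": 0,"ry": 0,"rz": 1},{"dx": -31,"dy": -77,"dz": -5,"rx": 0,"ry": 0,"rz": 1}]}}

```text
clock: 10.23
tcp_pos: [0.5009, -0.036, 0.0271]
orientation: [3.135, 0.148, -0.009]
contact_force: [-1.1, -1.1, -6.0]
grip_width: 0.0234
gripper_force: 119.2
```

Run:
```python
from h import *
import pickle
grab('wrist')
o=r.get_obs();print(o['clock'],o['tcp_pos'],o['contact_force'])
f=grab('wrist','w8.png');pickle.dump(f,open('w8.pkl','wb'));P=cloud(f);im=f['frame'];hsv=cv2.cvtColor(im,cv2.COLOR_BGR2HSV)
h=(P[...,2]>.034)&(P[...,2]<.042)&(hsv[...,1]<60)&(abs(P[...,0]-.56)<.05)&(P[...,1]>-.1);q=P[h]*1000
print('head',np.percentile(q[:,1],[.5,2]),np.percentile(q[q[:,1]<-62][:,0],[2,50,98]),np.median(q[:,2]))
w=(hsv[...,1]>105)&(im[...,2]<120)&(P[...,2]>.03)&(P[...,2]<.046)&(P[...,1]<-.085)&(P[...,1]>-.2)&(abs(P[...,0]-.56)<.06);q=P[w]*1000
print('wedge',w.sum(),np.percentile(q[:,1],[98,99.5]));e=q[q[:,1]>np.percentile(q[:,1],99)-6];print(np.percentile(e[:,0],[2,50,98]))
```

```text
10.2833 [ 0.50235678 -0.03355401  0.02746803] [ 0.13153708  0.86276951 -6.59714451]
head [-82.63416244 -80.51611905] [544.11192367 551.88187987 558.89044341] 35.73750887870328
wedge 6509 [-106.99120966 -106.52446475]
[547.68516111 562.70579662 574.84227877]
```

Request:
{"fn": "send_rows", "kwargs": {"deltas": [{"dx": 2,"dy": 0,"dz": 0,"rx": 0,"ry": 0,"rz": 0},{"dx": 3,"dy": -10,"dz": 0,"rx": 0,"ry": 0,"rz": 0},{"dx": 4,"dy": -20,"dz": 0,"rx": 0,"ry": 0,"rz": 0},{"dx": 5,"dy": -30,"dz": 0,"rx": 0,"ry": 0,"rz": 0},{"dx": 6,"dy": -36,"dz": 0,"rx": 0,"ry": 0,"rz": 0}]}}

```text
clock: 10.75
tcp_pos: [0.5111, -0.0682, 0.0283]
orientation: [3.137, 0.155, -0.0]
contact_force: [0.2, 0.4, -5.5]
grip_width: 0.0232
gripper_force: 119.2
```

Request:
{"fn": "send_rows", "kwargs": {"deltas": [{"dx": 0,"dy": 0,"dz": 0,"rx": 0,"ry": 0,"rz": 0},{"dx": 0,"dy": 0,"dz": 0,"rx": 0,"ry": 0,"rz": 0}]}}

```text
clock: 10.92
tcp_pos: [0.5109, -0.0668, 0.0283]
orientation: [3.138, 0.155, -0.0]
contact_force: [-0.8, 0.4, -5.2]
grip_width: 0.023
gripper_force: 119.4
```

```bash
cat > wm.py <<'E'
from h import *
def wm():
    o=r.get_obs();f=grab('wrist');P=cloud(f);im=f['frame'];hsv=cv2.cvtColor(im,cv2.COLOR_BGR2HSV)
    h=(P[...,2]>.030)&(P[...,2]<.046)&(hsv[...,1]<60)&(abs(P[...,0]-.57)<.05)&(P[...,1]>-.2)&(P[...,1]<o['tcp_pos'][1]-.02);q=P[h]*1000
    ym=np.percentile(q[:,1],1);e=q[q[:,1]<ym+15]
    print('clock',o['clock'],'tcp',(o['tcp_pos']*1000).round(1),'F',o['contact_force'].round(1))
    print('face y',ym.round(1),'x',np.percentile(e[:,0],[2,50,98]).round(1),'z',np.median(e[:,2]).round(1))
    p=q[:,:2];b=q[q[:,1]>ym+22]
    w=(hsv[...,1]>105)&(im[...,2]<120)&(P[...,2]>.03)&(P[...,2]<.046)&(P[...,1]<ym/1000+.01)&(P[...,1]>-.25)&(abs(P[...,0]-.57)<.06);q=P[w]*1000
    y=np.percentile(q[:,1],99.5);e=q[q[:,1]>y-6];print('wedge y',y.round(1),'x',np.percentile(e[:,0],[2,50,98]).round(1),'z',np.median(q[:,2]).round(1))
wm()
E
python3 wm.py
```

```text
clock 10.9167 tcp [510.9 -66.8  28.3] F [-0.8  0.4 -5.2]
face y -116.2 x [550.1 561.6 571.2] z 36.1
wedge y -118.8 x [548.8 564.4 576.1] z 38.2
```

Request:
{"fn": "send_rows", "kwargs": {"deltas": [{"dx": -1,"dy": 12,"dz": 1,"rx": 0,"ry": 0,"rz": 0},{"dx": -2.5,"dy": 25,"dz": 2,"rx": 0,"ry": 0,"rz": 0},{"dx": -2.5,"dy": 25,"dz": 2,"rx": 0,"ry": 0,"rz": 0},{"dx": -2.5,"dy": 25,"dz": 2,"rx": 0,"ry": 0,"rz": 0}]}}

```text
clock: 11.3
tcp_pos: [0.5084, -0.039, 0.0304]
orientation: [-3.137, -0.163, -0.0]
contact_force: [-0.2, -0.2, -5.6]
grip_width: 0.0233
gripper_force: 119.3
```

Request:
{"fn": "send_rows", "kwargs": {"deltas": [{"dx": 1,"dy": -12,"dz": 0,"rx": 0,"ry": 0,"rz": 0},{"dx": 2,"dy": -24,"dz": 0,"rx": 0,"ry": 0,"rz": 0},{"dx": 3,"dy": -34,"dz": 0,"rx": 0,"ry": 0,"rz": 0},{"dx": 4,"dy": -42,"dz": 0,"rx": 0,"ry": 0,"rz": 0},{"dx": 4,"dy": -42,"dz": 0,"rx": 0,"ry": 0,"rz": 0}]}}

```text
clock: 11.72
tcp_pos: [0.5127, -0.0864, 0.0303]
orientation: [3.137, 0.151, 0.001]
contact_force: [-0.3, -0.7, -6.4]
grip_width: 0.0231
gripper_force: 119.3
```

```bash
python3 wm.py
```

```text
clock 11.7167 tcp [512.7 -86.4  30.3] F [-0.3 -0.7 -6.4]
face y -136.6 x [551.8 563.7 573.5] z 38.1
wedge y -136.4 x [551.2 568.1 578.6] z 38.3
```

Request:
{"fn": "send_rows", "kwargs": {"deltas": [{"dx": -1,"dy": 12,"dz": 0,"rx": 0,"ry": 0,"rz": 0},{"dx": -2.5,"dy": 25,"dz": 0,"rx": 0,"ry": 0,"rz": 0},{"dx": -2.5,"dy": 25,"dz": 0,"rx": 0,"ry": 0,"rz": 0},{"dx": -2.5,"dy": 25,"dz": 0,"rx": 0,"ry": 0,"rz": 0}]}}

```text
clock: 12.1
tcp_pos: [0.5097, -0.0561, 0.0303]
orientation: [-3.137, -0.162, 0.0]
contact_force: [-0.1, -1.3, -5.7]
grip_width: 0.0233
gripper_force: 119.3
```

Request:
{"fn": "send_rows", "kwargs": {"deltas": [{"dx": 1,"dy": -12,"dz": 0,"rx": 0,"ry": 0,"rz": 0},{"dx": 2,"dy": -24,"dz": 0,"rx": 0,"ry": 0,"rz": 0},{"dx": 3.5,"dy": -36,"dz": 0,"rx": 0,"ry": 0,"rz": 0},{"dx": 3.5,"dy": -36,"dz": 0,"rx": 0,"ry": 0,"rz": 0}]}}

```text
clock: 12.43
tcp_pos: [0.514, -0.0984, 0.0304]
orientation: [3.136, 0.15, 0.002]
contact_force: [0.0, -0.5, -6.0]
grip_width: 0.0233
gripper_force: 119.3
```

```bash
python3 wm.py
```

```text
clock 12.4333 tcp [514.  -98.4  30.4] F [ 0.  -0.5 -6. ]
face y -148.5 x [553.  565.  574.8] z 38.3
wedge y -148.3 x [554.9 572.3 582.2] z 38.3
```

Request:
{"fn": "send_rows", "kwargs": {"deltas": [{"dx": 0,"dy": 12,"dz": 0,"rx": 0,"ry": 0,"rz": 0},{"dx": 0,"dy": 25,"dz": 0,"rx": 0,"ry": 0,"rz": 0},{"dx": 0,"dy": 25,"dz": 0,"rx": 0,"ry": 0,"rz": 0},{"dx": 0,"dy": 25,"dz": 0,"rx": 0,"ry": 0,"rz": 0}]}}

```text
clock: 12.82
tcp_pos: [0.5132, -0.0675, 0.0303]
orientation: [-3.137, -0.161, 0.001]
contact_force: [1.5, -0.2, -6.9]
grip_width: 0.0233
gripper_force: 119.4
```

Request:
{"fn": "send_rows", "kwargs": {"deltas": [{"dx": 1,"dy": -12,"dz": 0,"rx": 0,"ry": 0,"rz": 0},{"dx": 2,"dy": -24,"dz": 0,"rx": 0,"ry": 0,"rz": 0},{"dx": 3.5,"dy": -33,"dz": 0,"rx": 0,"ry": 0,"rz": 0},{"dx": 3.5,"dy": -33,"dz": 0,"rx": 0,"ry": 0,"rz": 0}]}}

```text
clock: 13.15
tcp_pos: [0.5172, -0.1059, 0.0303]
orientation: [3.136, 0.15, 0.001]
contact_force: [0.1, -0.4, -5.5]
grip_width: 0.0235
gripper_force: 119.4
```

```bash
python3 wm.py
```

```text
clock 13.15 tcp [ 517.2 -105.9   30.3] F [ 0.1 -0.4 -5.5]
face y -156.1 x [556.3 568.2 578. ] z 38.1
wedge y -156.1 x [556.7 573.8 584.2] z 38.3
```

Request:
{"fn": "send_rows", "kwargs": {"deltas": [{"dx": -1,"dy": 12,"dz": 0,"rx": 0,"ry": 0,"rz": 0},{"dx": -2,"dy": 25,"dz": 0,"rx": 0,"ry": 0,"rz": 0},{"dx": -2,"dy": 25,"dz": 0,"rx": 0,"ry": 0,"rz": 0},{"dx": -2,"dy": 25,"dz": 0,"rx": 0,"ry": 0,"rz": 0}]}}

```text
clock: 13.53
tcp_pos: [0.5147, -0.0753, 0.0303]
orientation: [-3.137, -0.162, 0.0]
contact_force: [-0.7, -0.2, -6.2]
grip_width: 0.0229
gripper_force: 119.4
```

Request:
{"fn": "send_rows", "kwargs": {"deltas": [{"dx": 1,"dy": -12,"dz": 0,"rx": 0,"ry": 0,"rz": 0},{"dx": 2,"dy": -24,"dz": 0,"rx": 0,"ry": 0,"rz": 0},{"dx": 3.5,"dy": -33,"dz": 0,"rx": 0,"ry": 0,"rz": 0},{"dx": 3.5,"dy": -33,"dz": 0,"rx": 0,"ry": 0,"rz": 0}]}}

```text
clock: 13.87
tcp_pos: [0.5185, -0.1124, 0.0302]
orientation: [3.138, 0.153, 0.0]
contact_force: [0.2, 0.1, -5.1]
grip_width: 0.0232
gripper_force: 120.1
```

```bash
python3 wm.py
```

```text
clock 13.8667 tcp [ 518.5 -112.4   30.2] F [ 0.2  0.1 -5.1]
face y -162.2 x [558.  569.7 579.4] z 38.0
wedge y -162.2 x [558.1 575.3 585.6] z 38.3
```

Request:
{"fn": "send_rows", "kwargs": {"deltas": [{"dx": -1,"dy": 12,"dz": 0,"rx": 0,"ry": 0,"rz": 0},{"dx": -2,"dy": 25,"dz": 0,"rx": 0,"ry": 0,"rz": 0},{"dx": -2,"dy": 25,"dz": 0,"rx": 0,"ry": 0,"rz": 0},{"dx": -2,"dy": 25,"dz": 0,"rx": 0,"ry": 0,"rz": 0}]}}

```text
clock: 14.25
tcp_pos: [0.5163, -0.0836, 0.0303]
orientation: [-3.137, -0.161, 0.0]
contact_force: [0.2, -0.0, -6.1]
grip_width: 0.0229
gripper_force: 120.3
```

Request:
{"fn": "send_rows", "kwargs": {"deltas": [{"dx": 1.5,"dy": -16,"dz": 0,"rx": 0,"ry": 0,"rz": 0},{"dx": 3.5,"dy": -33,"dz": 0,"rx": 0,"ry": 0,"rz": 0}]}}

```text
clock: 14.42
tcp_pos: [0.5186, -0.1153, 0.03]
orientation: [-3.135, -0.163, 0.005]
contact_force: [-23.0, 57.9, 6.4]
grip_width: 0.0233
gripper_force: 124.9
```

Request:
{"fn": "send_rows", "kwargs": {"deltas": [{"dx": 0,"dy": 0,"dz": 0,"rx": 0,"ry": 0,"rz": 0}]}}

```text
clock: 14.5
tcp_pos: [0.5169, -0.1151, 0.0293]
orientation: [-3.133, -0.162, 0.01]
contact_force: [-5.3, 8.5, -3.7]
grip_width: 0.0232
gripper_force: 122.2
```

```bash
python3 wm.py
```

```text
clock 14.5 tcp [ 516.9 -115.1   29.3] F [-5.3  8.5 -3.7]
face y -162.9 x [558.5 570.  579.9] z 37.5
wedge y -162.4 x [558.2 575.4 585.7] z 38.3
```

Request:
{"fn": "send_rows", "kwargs": {"deltas": [{"dx": -1,"dy": 14,"dz": 0,"rx": 0,"ry": 0,"rz": 0},{"dx": -2,"dy": 30,"dz": 0,"rx": 0,"ry": 0,"rz": 0},{"dx": -2,"dy": 30,"dz": 0,"rx": 0,"ry": 0,"rz": 0},{"dx": -2,"dy": 30,"dz": 0,"rx": 0,"ry": 0,"rz": 0}]}}

```text
clock: 14.88
tcp_pos: [0.5179, -0.0873, 0.0304]
orientation: [-3.137, -0.16, -0.0]
contact_force: [1.3, -1.0, -5.6]
grip_width: 0.0231
gripper_force: 122.1
```

```bash
python3 wm.py
```

```text
clock 14.8833 tcp [517.9 -87.3  30.4] F [ 1.3 -1.  -5.6]
face y -134.8 x [559.4 571.1 581.1] z 38.8
wedge y -162.2 x [558.2 573.3 585.6] z 38.2
```

Request:
{"fn": "send_rows", "kwargs": {"deltas": [{"dx": 1.5,"dy": -16,"dz": 0,"rx": 0,"ry": 0,"rz": 0},{"dx": 3.5,"dy": -35,"dz": 0,"rx": 0,"ry": 0,"rz": 0}]}}

```text
clock: 15.1
tcp_pos: [0.5187, -0.1175, 0.0297]
orientation: [-3.131, -0.166, 0.01]
contact_force: [-24.4, 57.0, 4.8]
grip_width: 0.0232
gripper_force: 135.1
```

Request:
{"fn": "send_rows", "kwargs": {"deltas": [{"dx": -2,"dy": 25,"dz": 0,"rx": 0,"ry": 0,"rz": 0},{"dx": -2,"dy": 25,"dz": 0,"rx": 0,"ry": 0,"rz": 0},{"dx": -2,"dy": 25,"dz": 0,"rx": 0,"ry": 0,"rz": 0}]}}

```text
clock: 15.35
tcp_pos: [0.5195, -0.0976, 0.0303]
orientation: [-3.137, -0.16, -0.0]
contact_force: [-0.1, -0.1, -5.1]
grip_width: 0.0233
gripper_force: 123.6
```

```bash
python3 wm.py
```

```text
clock 15.35 tcp [519.5 -97.6  30.3] F [-0.1 -0.1 -5.1]
face y -146.9 x [560.7 572.6 582.5] z 40.3
wedge y -162.3 x [558.3 573.5 585.6] z 38.2
```

The wedge is tight: two blows of about 60 N moved it less than 0.5 mm. Now I lay the hammer down.

Request:
{"fn": "send_rows", "kwargs": {"deltas": [{"dx": 0,"dy": 15,"dz": 5,"rx": 0,"ry": 0,"rz": 0},{"dx": 2,"dy": 45,"dz": 10,"rx": 0,"ry": 0,"rz": 0},{"dx": 5,"dy": 80,"dz": 10,"rx": 0,"ry": 0,"rz": 0},{"dx": 8,"dy": 115,"dz": 10,"rx": 0,"ry": 0,"rz": 0},{"dx": 10,"dy": 145,"dz": 5,"rx": 0,"ry": 0,"rz": 0}]}}

```text
clock: 15.82
tcp_pos: [0.5311, 0.0478, 0.0364]
orientation: [3.138, 0.155, 0.005]
contact_force: [0.9, 0.5, -6.2]
grip_width: 0.0233
gripper_force: 123.7
```

Request:
{"fn": "send_rows", "kwargs": {"deltas": [{"dx": 0,"dy": 0,"dz": -8,"rx": 0,"ry": 0,"rz": 0},{"dx": 0,"dy": 0,"dz": -14,"rx": 0,"ry": 0,"rz": 0},{"dx": 0,"dy": 0,"dz": -17,"rx": 0,"ry": 0,"rz": 0},{"dx": 0,"dy": 0,"dz": -19,"rx": 0,"ry": 0,"rz": 0},{"dx": 0,"dy": 0,"dz": -19,"rx": 0,"ry": 0,"rz": 0}]}}

```text
clock: 16.23
tcp_pos: [0.5295, 0.045, 0.0162]
orientation: [3.137, 0.153, -0.001]
contact_force: [1.3, 1.1, -1.3]
grip_width: 0.0233
gripper_force: 124.3
```

Nearly all of the hammer's weight is now on the bench. I release it and retreat.

Request:
{"fn": "send_rows", "kwargs": {"deltas": [{"dx": 0,"dy": 0,"dz": 0,"rx": 0,"ry": 0,"rz": 0},{"dx": 0,"dy": 0,"dz": 0,"rx": 0,"ry": 0,"rz": 0},{"dx": 0,"dy": 0,"dz": 0,"rx": 0,"ry": 0,"rz": 0},{"dx": 0,"dy": 0,"dz": 0,"rx": 0,"ry": 0,"rz": 0},{"dx": 0,"dy": 0,"dz": 0,"rx": 0,"ry": 0,"rz": 0}], "jaw": 55}}

```text
clock: 16.65
tcp_pos: [0.5298, 0.0467, 0.0166]
orientation: [3.138, 0.157, 0.001]
contact_force: [-0.1, 0.7, 0.5]
grip_width: 0.0551
gripper_force: 0.0
```

Request:
{"fn": "send_rows", "kwargs": {"deltas": [{"dx": 0,"dy": 0,"dz": 20,"rx": 0,"ry": 0,"rz": 0},{"dx": 0,"dy": 0,"dz": 55,"rx": 0,"ry": 0,"rz": 0},{"dx": 0,"dy": 0,"dz": 90,"rx": 0,"ry": 0,"rz": 0},{"dx": 0,"dy": -40,"dz": 125,"rx": 0,"ry": 0,"rz": 0},{"dx": 0,"dy": -80,"dz": 150,"rx": 0,"ry": 0,"rz": 0}]}}

```text
clock: 17.07
tcp_pos: [0.5304, -0.0169, 0.1597]
orientation: [-3.136, -0.167, -0.005]
contact_force: [0.8, -1.1, -0.7]
grip_width: 0.0549
gripper_force: 0.0
```

Request:
{"fn": "send_rows", "kwargs": {"deltas": [{"dx": 0,"dy": -40,"dz": 20,"rx": 0,"ry": 0,"rz": 0},{"dx": 0,"dy": -60,"dz": 40,"rx": 0,"ry": 0,"rz": 0},{"dx": 0,"dy": -60,"dz": 60,"rx": 0,"ry": 0,"rz": 0},{"dx": 0,"dy": -60,"dz": 60,"rx": 0,"ry": 0,"rz": 0},{"dx": 0,"dy": -60,"dz": 60,"rx": 0,"ry": 0,"rz": 0}]}}

```text
clock: 17.48
tcp_pos: [0.53, -0.0793, 0.2181]
orientation: [3.137, 0.157, 0.004]
contact_force: [0.2, -0.3, 0.3]
grip_width: 0.0552
gripper_force: 0.0
```

Run:
```python
from h import *
f=grab('wrist','w9.png');P=cloud(f);im=f['frame'];hsv=cv2.cvtColor(im,cv2.COLOR_BGR2HSV);X,Y,Z=[P[...,i]*1000 for i in range(3)]
g=(hsv[...,1]<60)&(Z>12)&(Z<32)&(abs(X-578)<40)&(Y>-40)&(Y<140)
print('head',g.sum(),np.percentile(Y[g],[1,99]),np.percentile(Z[g],[10,50,90]))
hd=(abs(X-400)<110)&(abs(Y-(.095*X-8))<25)&(Z>12)&(Z<40);print('handle z near/far',[np.median(Z[hd&(X>a)&(X<a+30)]) for a in (380,420,460,500)],hd.sum())
# block/stop geometry along jig normal n (5.7deg): x' = across, y'=along
t=np.radians(5.7);a=X*np.cos(t)+Y*np.sin(t);b=-X*np.sin(t)+Y*np.cos(t)
bl=(Z>42.5)&(Z<48)&(X>570)&(X<680)&(Y<-150)&(Y>-340);bx=cv2.minAreaRect(np.c_[X[bl],Y[bl]].astype(np.float32));print('block',bl.sum(),bx)
for b0 in (-280,-320,-360):
    s=(abs(b-b0)<4);blk=a[s&bl]; st=s&(Z>37)&(Z<42.3)&(a>np.median(blk)+20);print(b0,'block far edge',np.percentile(blk,98).round(1),'stop',np.percentile(a[st],[2,98]).round(1) if st.any() else None,'between low pts',(s&(Z<30)&(a>np.percentile(blk,98)-3)&(a<np.percentile(blk,98)+4)).sum())
w=(hsv[...,1]>105)&(im[...,2]<120)&(Z>30)&(Z<46)&(Y<-140)&(Y>-260)&(abs(X-575)<40);print('wedge y',np.percentile(Y[w],99.5),np.median(Z[w]))
```

```text
head 2341 [ -4.94426608 130.83748232] [16.97801683 23.46558034 24.90657311]
handle z near/far [np.float64(21.536380172450272), np.float64(21.687086456108783), np.float64(21.930555563105358), np.float64(22.225076499861164)] 1660
block 8598 ((633.802978515625, -242.366943359375), (80.1529541015625, 162.4806671142578), 5.901585578918457)
-280 block far edge 624.9 stop [627.4 650.3] between low pts 0
-320 block far edge 624.9 stop [627.4 650.2] between low pts 0
-360 block far edge 625.7 stop [627.4 706.8] between low pts 0
wedge y -162.9609286316415 38.37651398894132
```

```bash
python3 -c "
from bench import r
print(r.hand_in())"
```

```text
the job is handed in; nothing more can be done
None
```

I handed the job in at about 17.5 s on the robot clock: the last two blows, about 60 N each, moved the wedge less than 0.5 mm, the block looks square and up against the back stop, and the hammer lies flat on the bench clear of the jig; I could not measure the clamping force directly and got no verdict back.

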